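# Pin the lamp bracket and hold its hidden bolt head

## Robot

A 6-joint arm with a two-finger parallel gripper is mounted at the origin on the work surface. World frame = base frame: x ahead of the robot, y to its left, z up, the work surface at z = 0. Lengths are in m, angles in degrees, forces in N, time in s.
With the tool pointing down it reaches from about 0.375 to 0.9 m from the base axis. Payload 3.1 kg.
Tool frame: the origin (TCP) lies at the very end of the fingers, on their centre line; the grasp point (between the pads) lies 19 mm behind it; z points along the fingers, y is the direction in which the jaws open and shut (so a half turn about z gives the same grasp; the last joint's range is limited). The gripper opens to 87 mm and grips with 3 to 60 N. Pads are 19 mm wide; open, the fingers measure 117 mm over their backs; the gripper's body (75 mm by 190 mm) begins 51 mm behind the grasp point.
Start: joints at [56.522, 30.224, 82.088, -0, 67.689, -10.227], TCP at [0.247, 0.574, 0.223] pointing down, gripper open.
Joint ranges: [-176.69, 176.69], [-43.24, 126.21], [12.49, 139.97], [-82, 262], [0, 151.66], [-163.58, 163.58]. Speed limits (degrees/s): [159.86, 159.86, 180, 180, 180, 180].

## Interface

Orientations are given as a 3x3 rotation matrix whose columns are the frame's x, y, z axes.
In Python, from rig import read_state, capture, hand_in gives the robot as it stands. The module is installed in compiled form; this text tells all that it offers.
- The arm moves only by the tool send_rows, never from a script. Its argument "moves" is one flat list of numbers, 7 for each row, row after row: the turn, a rotation vector about the world's x, y, z in degrees, then the shift along the world's x, y, z in cm, then the gripper's target within -1 to 1 (fully open at 1, half-way at 0, shut at -1). In form: [rx, ry, rz, tx, ty, tz, hand, rx, ry, rz, tx, ty, tz, hand, ...]. A call has 1 to 20 rows; each row shifts and turns the commanded pose from where the row before left it; what a row does not reach is not made up. A row lasts 1/10 s, in which the tool goes at most 50 mm and 8.59 degrees, less where a joint would pass 70% of its speed; a pose out of reach is approached as far as the arm can. A call with a gripper value outside its range is refused whole. The fingers move at their own pace and stop on an object; the grip force is fixed at half the most. Time passes only in rows, so rows that do not move let the fingers close. It gives the time, the measured TCP pose, the force and the opening at its end, in the units of the state.
- read_state(): the state, without advancing time (a new reading comes with each control period).
- capture(name): name is "scene" or "top"; returns a dict with "pixels" (400x640x3 uint8, red, green, blue), "vertical_fov" (degrees; the focal length in pixels is half the picture's height over the tangent of half this angle, whatever the lens; pixels are square), "cx", "cy" (the principal point, pixels), "rvec" (rotation vector, rad) and "tvec" (3), from world to camera coordinates, as OpenCV has them. Camera axes: x right, y down, z forward; pixel columns grow to the right and rows downward; lengths in m; the calibration is good to about 2 mm. A picture is of the moment at which its call begins. There is no depth.
- hand_in(): hands the job in, once; it reports no verdict.
The state is a dict: "time_s": time; "joint_positions": joint angles; "qvel": joint speeds; "tau": joint torques, N m; "position": TCP position; "tcp_rot": TCP orientation; "force": force on the tool from outside, world axes, zero at the start; "moment": the same for the moment, N m; "opening": opening from 0.0 (shut) to 1.0 (fully open).
Only numpy, scipy, OpenCV 4.12 (cv2) and the standard library are available. Lean on these libraries where they do the work, as an engineer would, in place of code of your own. Each camera call takes 0.05 s, during which the arm holds its last target.

## Task

A bench nut runner is slowly dragging the nut of a lamp's U-shaped bracket round, and the bolt turns with it. First take the long pin from the rack, put it down through the hole in the bracket's foot, fully home with its head resting on the foot, and let go of it; then reach down into the gap behind the bracket's front arm, grip the hidden hexagon bolt head between the fingers and hold it firmly so that it no longer turns. Finish while still holding the bolt head; the pin stays home, and everything else stays where it is.

Things in the scene. Friction and masses are not known exactly. Their poses are not given: they have to be found in the camera images.
- fixture: Bench fixture, fixed: grey base bar 76 mm wide, 40 mm high (x -247 to +53 mm), carrying the black U-bracket and the nut runner. Origin on the table below the bracket's gap; x along the bolt, away from the runner; z up. Bracket floor and foot top out at z = 46 mm; the foot reaches sideways on a boss, 50 mm wide, to y = +125 mm.
- bracket_gap (a point): Centre of the bracket's open top, level with the arm tops (fixture frame -7, 0, +112 mm), axes as fixture. Two upright arms, 5 mm thick, 60 mm wide in y: inner face of the front one (runner side) at x = -23 mm from here, of the rear one at +23 mm: a 46 mm gap, 66 mm deep, open at the top and both y ends.
- runner (a point): Middle of the top of the nut runner's barrel (fixture frame -180, 0, +106 mm), axes as fixture. Barrel 52 mm across, 120 mm long along x; ahead of it a nose 38 mm and a socket 34 mm across on the same axis (z = 80 mm) reach to the nut on the front arm. Fixed; nothing to be done to it.
- foot_hole (a point): Centre of the mouth of the pin hole, on the top face of the bracket's foot (fixture frame 0, +100, +46 mm). Vertical hole 14 mm in diameter with a 2 mm chamfer, through the foot and the boss, 46 mm deep to the table. z up.
- bolt_head (a point): Hexagon bolt head, steel, 24 mm across flats, 27.7 across corners, 18 mm thick along its x (parallel to fixture x). Origin at its centre: fixture frame (-15, 0, +80) mm, 32 mm below the arm tops, 15 mm behind the front arm's inner face (a 20 mm round collar lies between). Grip it from above, a finger on each y side; it turns about x (joint bolt) and the closing jaws square it up.
- bolt (a joint): Angle of bolt and head about fixture x, rad. Starts between 0 and 1.0; the nut runner drags it on at about 0.08 rad/s (some 0.05 N m, strongly damped) until it is held, then the runner's clutch slips. At 0 and every 1.047 rad two flats stand upright, facing +y and -y.
- rack: Wooden pin rack, 60 x 190 x 38 mm, fixed; origin centre of its underside, y along its length. Three 13 mm holes, 30 mm deep (bottom 8 mm above the table), at y = -65, 0, +65 mm, one pin in each.
- long_pin: Long steel pin, loose, upright in one of the rack's holes (which one differs). Origin at the centre of its tip, z up. Shank 12 mm in diameter, 40 mm long, tip chamfered; above it a round head 20 mm across, 30 mm high (z 40 to 70 mm). About 60 g. In the rack its tip is 8 mm and its top 78 mm above the table, 25 mm higher than the other two pins.
- short_pin_a: Short steel pin in the rack, not wanted: shank 12 x 20 mm, head 20 mm across and 15 mm high, top 53 mm above the table. Origin at its tip.
- short_pin_b: Second short steel pin in the rack, same as short_pin_a, not wanted.
- tape_roll: Roll of tape lying flat, 90 mm across, 24 mm high, bystander. Origin under its centre.
- screwdriver: Screwdriver lying on the table, about 200 mm long along x, bystander.
- yoke_knob: Black lobed clamping knob, 52 mm across, 41 mm high with its stud up, bystander. Origin under its centre.
- lens_ring: Black lens ring lying flat, 80 mm across, 13 mm high, bystander. Origin under its centre.
- contact_cleaner: White upright can, 52 mm across, 130 mm high, bystander. Origin under its centre.
Mind the look-alikes: they are no part of the job. What is shaped like the long_pin but green or pink is not meant.

How it is judged (in metres and radians):
On the way, in this order (a step that is already met when the one before it is completed fails the run):
1. the long pin is home in the foot hole and released (z of long_pin in the frame of foot_hole below -0.037 m and horizontal distance between long_pin and foot_hole below 0.005 m and angle between long_pin's own z axis and vertical below 0.1 rad and contact force between the fingers and long_pin below 0.2 N), for 0.2 s.
2. the bolt head is gripped and has stopped turning (contact force between the fingers and bolt above 8 N and distance between the grasp point and bolt_head below 0.025 m and velocity of joint bolt between -0.015 and 0.015 rad/s), for 0.2 s.
At the end, for the whole second after the job is handed in: Long pin in the foot hole: head within 3 mm of the foot, 5 mm of the axis, 0.1 rad of upright, untouched. Fingers grip the bolt head (over 8 N, grasp point within 25 mm of its centre) and the bolt turns slower than 0.015 rad/s, all through the last second (all of step 1 and all of step 2); the arm keeps its last pose, push and grip.
It fails at once if a short pin is moved out of its place (more than 30 mm) (distance of any of short_pin_a, short_pin_b from where it was at the start of the episode above 0.03 m).
It fails at once if a bystander is pushed away (more than 40 mm) or the can is knocked over (distance of any of tape_roll, screwdriver, yoke_knob, lens_ring, contact_cleaner from where it was at the start of the episode above 0.04 m or angle between contact_cleaner's own z axis and vertical above 0.5 rad).
It also fails if it takes over 54 s, if anything falls off the work surface, if the arm or the gripper's body presses on something with over 40 N, if the wrist force passes 120 N, or if a joint passes its speed limit or range.

## Working session

There is one attempt and no reset: what is moved stays moved. The work goes in short steps, Python scripts to look and compute and a tool call to move; the robot and the scene stay as the last step left them, time stands still between calls to the robot, and variables do not carry over. Pictures are saved under pics/ and viewed, and the job is handed in when it is done.

Besides the shell and the picture viewer there is one more tool, called by a JSON object that holds its "fn" and its "kwargs". send_rows: Moves the arm, as the interface text tells. Its arguments: {"type":"object","properties":{"moves":{"type":"array","items":{"type":"number"}}},"required":["moves"]}

```bash
mkdir -p pics
cat > h.py <<'E'
import numpy as np,cv2,pickle
from rig import read_state,capture,hand_in
def cap(n,tag):
    c=capture(n); cv2.imwrite(f'pics/{tag}.png',c['pixels'][:,:,::-1]); pickle.dump(c,open(f'pics/{tag}.pkl','wb')); return c
def load(tag): return pickle.load(open(f'pics/{tag}.pkl','rb'))
def K(c):
    f=200/np.tan(np.radians(c['vertical_fov'])/2); return np.array([[f,0,c['cx']],[0,f,c['cy']],[0,0,1]])
def ray(c,u,v):
    R=cv2.Rodrigues(np.array(c['rvec'],float))[0]; t=np.array(c['tvec'],float).ravel()
    d=R.T@np.linalg.inv(K(c))@[u,v,1]; return -R.T@t,d
def onz(c,u,v,z):
    o,d=ray(c,u,v); return o+d*(z-o[2])/d[2]
def proj(c,P):
    return cv2.projectPoints(np.atleast_2d(np.array(P,float)),np.array(c['rvec'],float),np.array(c['tvec'],float),K(c),None)[0].reshape(-1,2)
E
python3 - <<'E'
from h import *
for n in('scene','top'):
    c=cap(n,n+'0'); print(n,c['vertical_fov'],c['cx'],c['cy'],ray(c,320,200))
print(read_state())
E
```

```text
scene 55.536401510684534 318.1551966287797 192.0658825161775 (array([1.08670354, 0.23332155, 0.74684821]), array([-0.6143581 , -0.27514956, -0.73980858]))
top 52.08831084830476 319.1250411611309 192.09117656706852 (array([ 0.43173587, -0.03575013,  1.25800834]), array([ 0.07522953,  0.01289882, -0.99727236]))
{'time_s': 0.1, 'joint_positions': array([ 5.65235700e+01,  3.02736220e+01,  8.21488598e+01, -5.97828657e-04,
        6.76887360e+01, -1.02257975e+01]), 'qvel': array([ 0.03072052, -0.11474003, -0.1281676 , -0.09230905,  0.01977498,
        0.06096376]), 'tau': array([-9.33370866e-04, -4.40985990e+01, -1.77149749e+01,  6.34274818e-02,
        5.33962506e-02, -6.40726989e-05]), 'position': array([0.24631529, 0.5737043 , 0.2216707 ]), 'tcp_rot': array([[-9.18788242e-01,  3.94749335e-01, -1.06265628e-03],
       [ 3.94750623e-01,  9.18786867e-01, -1.62443447e-03],
       [ 3.35110208e-04, -1.91199552e-03, -9.99998116e-01]]), 'force': array([-0.32138131, -0.25019621,  0.00258617]), 'moment': array([ 0.04130223, -0.00734541,  0.00586818]), 'opening': 1.0059431064546678}
```

View pics/scene0.png

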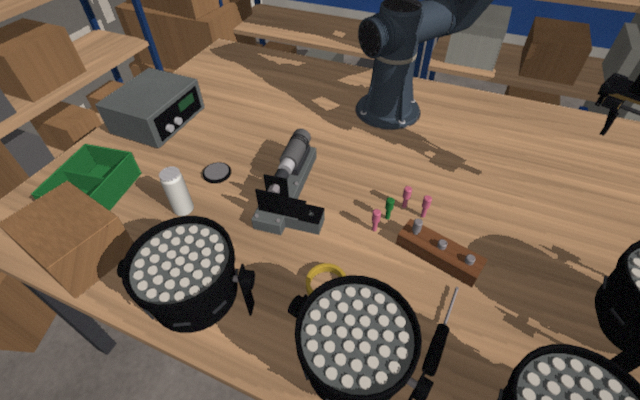

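View pics/top0.png

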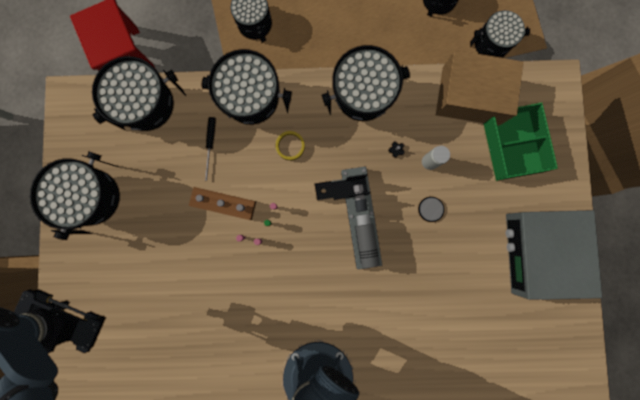

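The scene view shows the rack at about (440,250), the fixture at (285,195), and green and pink decoy pins at (376,219), (389,208), (407,196) and (426,205). In the top view the rack is at (222,203) and the bracket at (345,188). Next I'll look closer.

Run:
```python
import cv2
a=cv2.imread('pics/scene0.png'); t=cv2.imread('pics/top0.png')
cv2.imwrite('pics/c1.png',cv2.resize(a[175:290,360:500],None,fx=5.5,fy=5,interpolation=cv2.INTER_CUBIC))
cv2.imwrite('pics/c2.png',cv2.resize(a[120:240,230:340],None,fx=5,fy=5,interpolation=cv2.INTER_CUBIC))
cv2.imwrite('pics/c3.png',cv2.resize(t[175:255,180:310],None,fx=6,fy=6,interpolation=cv2.INTER_CUBIC))
cv2.imwrite('pics/c4.png',cv2.resize(t[160:275,305:400],None,fx=5,fy=5,interpolation=cv2.INTER_CUBIC))
```

```text
(no output)
```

View pics/c1.png

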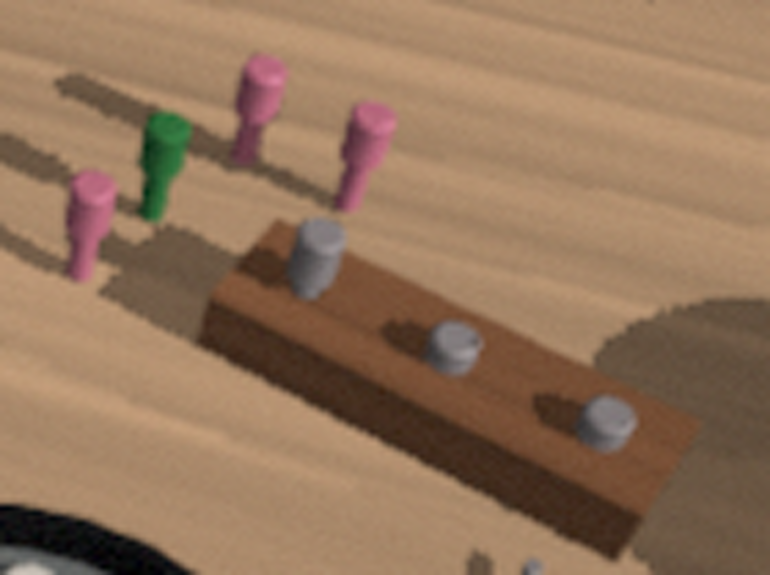

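View pics/c2.png

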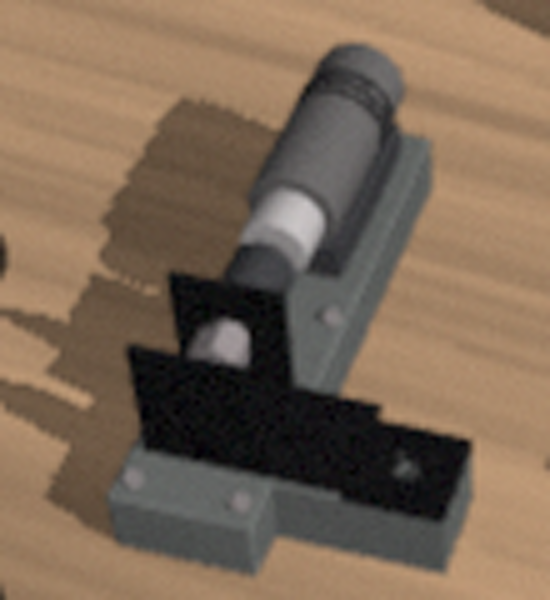

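View pics/c3.png

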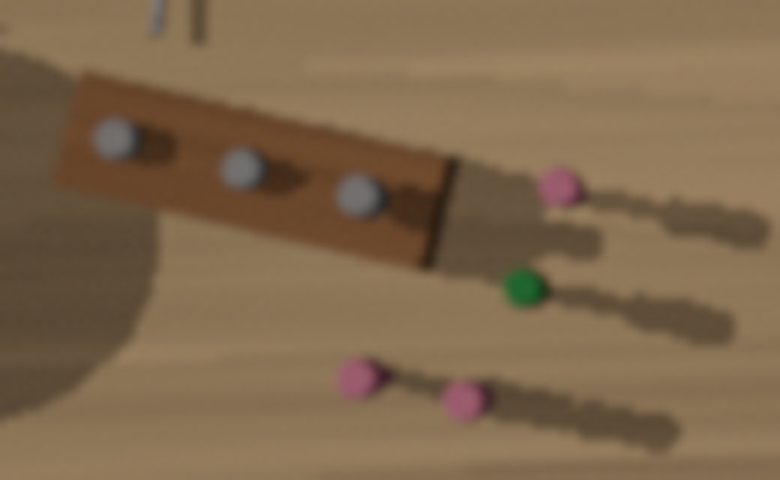

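View pics/c4.png

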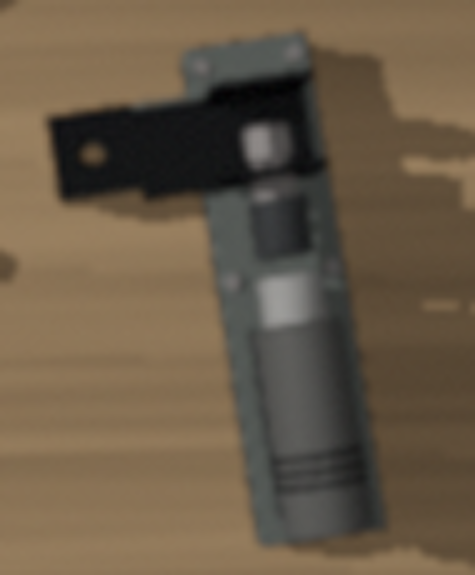

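Run:
```python
from h import *
t=load('top0');s=load('scene0')
f=lambda x,y,k,ox,oy,ky=None:((x+.5)/k-.5+ox,(y+.5)/(ky or k)-.5+oy)
print('hole top',onz(t,*f(93,153,5,305,160),.046),'scene',onz(s,*f(405,466,5,230,120),.046))
# rack pins
for n,a,b,z in(('long',(358,193),(322,233),.078),('s1',(242,167),(456,338),.053),('s2',(116,138),(609,412),.053)):
    print(n,onz(t,*f(*a,6,180,175),z),onz(s,*f(*b,5.5,360,175,5),z))
# rack corners top view z=.038
for n,p in(('FL',(83,72)),('NL',(52,184)),('FR',(455,158)),('NR',(428,268))): print(n,onz(t,*f(*p,6,180,175),.038))
# base bar corners c4: top z=.04
for n,p in(('frontL',(185,50)),('frontR',(307,33)),('backL',(260,545)),('backR',(385,527))): print(n,onz(t,*f(*p,5,305,160),.04))
for n,p in(('footTL',(49,119)),('footBL',(62,200))): print(n,onz(t,*f(*p,5,305,160),.046))
# scene arm tops z=.112
for n,p in(('rearR',(128,346)),('rearL',(383,407)),('frontR',(170,273)),('frontL',(288,290))): print(n,onz(s,*f(*p,5,230,120),.112))
```

```text
hole top [ 0.55212991 -0.03037325  0.046     ] scene [ 0.55194442 -0.03164337  0.046     ]
long [0.50764009 0.2138572  0.078     ] [0.50455326 0.21385604 0.078     ]
s1 [0.52368192 0.27650857 0.053     ] [0.52097928 0.27691082 0.053     ]
s2 [0.5397961  0.33905354 0.053     ] [0.53685732 0.33929212 0.053     ]
FL [0.57488354 0.36042252 0.038     ]
NL [0.518938   0.37586464 0.038     ]
FR [0.52638068 0.17358174 0.038     ]
NR [0.47190178 0.18768989 0.038     ]
frontL [ 0.61330437 -0.08727308  0.04      ]
frontR [ 0.62148162 -0.16075551  0.04      ]
backL [ 0.31895277 -0.12195274  0.04      ]
backR [ 0.32754502 -0.19551221  0.04      ]
footTL [ 0.57323513 -0.00470343  0.046     ]
footBL [ 0.52460193 -0.01119745  0.046     ]
rearR [ 0.58585839 -0.15599689  0.112     ]
rearL [ 0.57440463 -0.0302553   0.112     ]
frontR [ 0.53515734 -0.1620568   0.112     ]
frontL [ 0.523528   -0.10399852  0.112     ]
```

Candidates:
- Steel pins in the scene view: long at (418,221), short at (442,242) and (470,257).
- Green decoy: (389,208).
- Pink decoys: (376,219), (407,196) and (426,205).

The close crop shows the tall grey pin at the fixture end of the rack, at about (0.506, 0.214). That is the long pin. I'm moving above it now, with the jaws across the rack.

{"fn": "send_rows", "kwargs": {"moves": [0, 0, -6.75, 2.16, -3, -0.4, 1, 0, 0, -6.75, 2.16, -3, -0.4, 1, 0, 0, -6.75, 2.16, -3, -0.4, 1, 0, 0, -6.75, 2.16, -3, -0.4, 1, 0, 0, -6.75, 2.16, -3, -0.4, 1, 0, 0, -6.75, 2.16, -3, -0.4, 1, 0, 0, -6.75, 2.16, -3, -0.4, 1, 0, 0, -6.75, 2.16, -3, -0.4, 1, 0, 0, -6.75, 2.16, -3, -0.4, 1, 0, 0, -6.75, 2.16, -3, -0.4, 1, 0, 0, -6.75, 2.16, -3, -0.4, 1, 0, 0, -6.75, 2.16, -3, -0.4, 1, 0, 0, 0, 0, 0, 0, 1, 0, 0, 0, 0, 0, 0, 1]}}

```text
time_s: 1.5
position: [0.5058, 0.2135, 0.174]
tcp_rot: [[0.247, 0.969, -0.002], [0.969, -0.247, 0.0], [-0.0, -0.002, -1.0]]
force: [-0.8, -0.2, -0.8]
opening: 0.999
```

Run:
```python
from h import *
s=read_state();print(s['position'],s['tcp_rot'],s['force'],s['opening'])
c=cap('scene','s1'); p=c['pixels'][120:300,340:520]; cv2.imwrite('pics/s1c.png',cv2.resize(p,None,fx=3.3,fy=3.3,interpolation=cv2.INTER_CUBIC)[:,:,::-1])
print(proj(c,s['position']))
```

```text
[0.50576331 0.21354051 0.17403929] [[ 2.47396702e-01  9.68912942e-01 -1.60705673e-03]
 [ 9.68914233e-01 -2.47396838e-01  1.16485898e-04]
 [-2.84716060e-04 -1.58591837e-03 -9.99998702e-01]] [-0.8070363  -0.16222346 -0.77782205] 0.998742126114976
[[426.04841663 192.17751419]]
```

View pics/s1c.png

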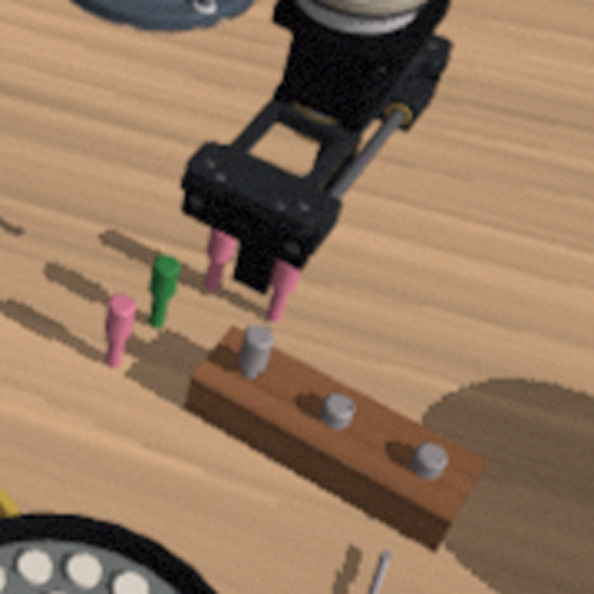

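The gripper is centred over the grey pin in the view, clear of the pink decoys behind it. Going down.

{"fn": "send_rows", "kwargs": {"moves": [0, 0, 0, 0, 0, -2, 1, 0, 0, 0, 0, 0, -3, 1, 0, 0, 0, 0, 0, -3, 1, 0, 0, 0, 0, 0, -2.5, 1, 0, 0, 0, 0, 0, -1.5, 1, 0, 0, 0, 0, 0, 0, 1, 0, 0, 0, 0, 0, 0, 1]}}

```text
time_s: 2.25
position: [0.5052, 0.2153, 0.0548]
tcp_rot: [[0.244, 0.97, -0.0], [0.97, -0.244, 0.0], [-0.0, -0.0, -1.0]]
force: [0.9, 0.8, 0.4]
opening: 0.999
```

Run:
```python
from h import *
s=read_state();print(s['position'],s['force'],s['opening'])
c=cap('scene','s2'); p=c['pixels'][150:300,360:500]; cv2.imwrite('pics/s2c.png',cv2.resize(p,None,fx=4,fy=4,interpolation=cv2.INTER_CUBIC)[:,:,::-1])
```

```text
[0.50521521 0.21528591 0.0547643 ] [0.89234151 0.7741861  0.41521451] 0.9987927223475557
```

View pics/s2c.png

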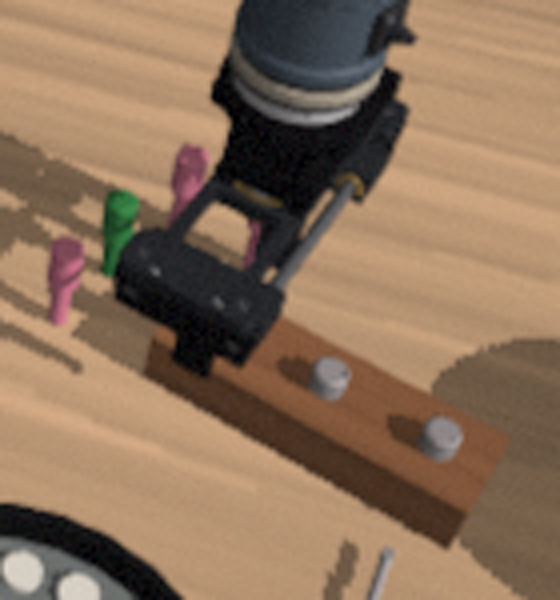

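The pin is hidden between the fingers and nothing is touching, so I'll close.

{"fn": "send_rows", "kwargs": {"moves": [0, 0, 0, 0, 0, 0, -1, 0, 0, 0, 0, 0, 0, -1, 0, 0, 0, 0, 0, 0, -1, 0, 0, 0, 0, 0, 0, -1, 0, 0, 0, 0, 0, 0, -1, 0, 0, 0, 0, 0, 0, -1, 0, 0, 0, 0, 0, 0, -1, 0, 0, 0, 0, 0, 0, -1]}}

```text
time_s: 3.1
position: [0.5058, 0.2142, 0.0545]
tcp_rot: [[0.246, 0.969, -0.0], [0.969, -0.246, -0.0], [-0.0, -0.0, -1.0]]
force: [1.4, -0.3, 1.3]
opening: 0.357
```

{"fn": "send_rows", "kwargs": {"moves": [0, 0, 0, 0, 0, 0, -1, 0, 0, 0, 0, 0, 0, -1, 0, 0, 0, 0, 0, 0, -1, 0, 0, 0, 0, 0, 0, -1]}}

```text
time_s: 3.5
position: [0.5059, 0.2142, 0.0545]
tcp_rot: [[0.246, 0.969, -0.0], [0.969, -0.246, -0.0], [-0.0, -0.0, -1.0]]
force: [-0.1, -0.0, -0.3]
opening: 0.22
```

The grip settled at 0.22 of the opening, about 19 mm, which matches the 20 mm head. Lifting and carrying it to above the foot hole.

{"fn": "send_rows", "kwargs": {"moves": [0, 0, 0, 0, 0, 1, -1, 0, 0, 0, 0, 0, 2, -1, 0, 0, 0, 0, 0, 2, -1, 0, 0, 0, 0, 0, 2, -1, 0, 0, 0, 0, 0, 2, -1, 0, 0, 2.1, 0.46, -2.45, 0, -1, 0, 0, 2.1, 0.46, -2.45, 0, -1, 0, 0, 2.1, 0.46, -2.45, 0, -1, 0, 0, 2.1, 0.46, -2.45, 0, -1, 0, 0, 2.1, 0.46, -2.45, 0, -1, 0, 0, 2.1, 0.46, -2.45, 0, -1, 0, 0, 2.1, 0.46, -2.45, 0, -1, 0, 0, 2.1, 0.46, -2.45, 0, -1, 0, 0, 2.1, 0.46, -2.45, 0, -1, 0, 0, 2.1, 0.46, -2.45, 0, -1, 0, 0, 0, 0, 0, 0, -1, 0, 0, 0, 0, 0, 0, -1]}}

```text
time_s: 5.2
position: [0.5515, -0.0309, 0.1449]
tcp_rot: [[-0.116, 0.993, -0.0], [0.993, 0.116, 0.001], [0.001, -0.0, -1.0]]
force: [-0.9, 0.8, -1.8]
opening: 0.216
```

Run:
```python
from h import *
s=read_state();print(s['position'],s['tcp_rot'][:,1],s['force'],s['opening'])
c=cap('scene','s3'); p=c['pixels'][90:250,220:400]; cv2.imwrite('pics/s3c.png',cv2.resize(p,None,fx=3.5,fy=3.5,interpolation=cv2.INTER_CUBIC)[:,:,::-1])
tip=s['position']-[0,0,.0465]
print(proj(c,[tip,[tip[0],tip[1],.046],[.552,-.031,.046]]))
```

```text
[ 0.55152914 -0.0309024   0.14491825] [ 9.93289312e-01  1.15655612e-01 -3.48026586e-04] [-0.88528303  0.77086578 -1.80221345] 0.21607590939194732
[[310.31251875 198.11015959]
 [310.94973389 212.77040981]
 [310.83265545 212.89521672]]
```

View pics/s3c.png

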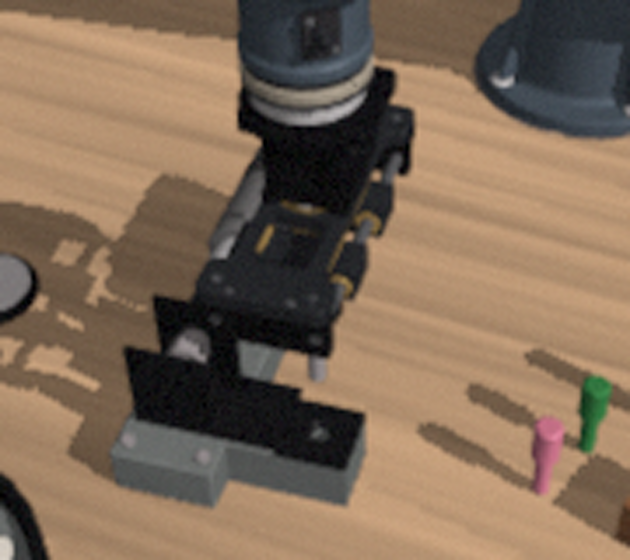

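The pin hangs upright with its tip at pixel (311,197), and the hole is directly below at (311,213). Going down.

{"fn": "send_rows", "kwargs": {"moves": [0, 0, 0, 0.05, 0, -2, -1, 0, 0, 0, 0, 0, -2, -1, 0, 0, 0, 0, 0, -1, -1, 0, 0, 0, 0, 0, -0.5, -1, 0, 0, 0, 0, 0, -0.3, -1, 0, 0, 0, 0, 0, -0.3, -1, 0, 0, 0, 0, 0, 0, -1]}}

```text
time_s: 5.95
position: [0.5525, -0.0307, 0.0837]
tcp_rot: [[-0.118, 0.993, 0.0], [0.993, 0.118, -0.0], [-0.0, 0.0, -1.0]]
force: [0.7, 0.4, -1.4]
opening: 0.223
```

The tip is about 9 mm inside the hole with no side force. Continuing down.

{"fn": "send_rows", "kwargs": {"moves": [0, 0, 0, 0, 0, -0.8, -1, 0, 0, 0, 0, 0, -0.8, -1, 0, 0, 0, 0, 0, -0.8, -1, 0, 0, 0, 0, 0, -0.4, -1, 0, 0, 0, 0, 0, -0.2, -1, 0, 0, 0, 0, 0, -0.1, -1, 0, 0, 0, 0, 0, 0, -1]}}

```text
time_s: 6.65
position: [0.5524, -0.0308, 0.0526]
tcp_rot: [[-0.118, 0.993, 0.0], [0.993, 0.118, -0.0], [-0.0, 0.0, -1.0]]
force: [0.0, 0.1, -0.7]
opening: 0.22
```

{"fn": "send_rows", "kwargs": {"moves": [0, 0, 0, 0, 0, -0.1, -1, 0, 0, 0, 0, 0, -0.1, -1, 0, 0, 0, 0, 0, 0, -1]}}

```text
time_s: 6.95
position: [0.5526, -0.0309, 0.0524]
tcp_rot: [[-0.118, 0.993, 0.001], [0.993, 0.118, -0.0], [-0.001, 0.001, -1.0]]
force: [-3.3, -0.7, 11.4]
opening: 0.215
```

It's seated, with 11 N upward at the expected height. Releasing.

{"fn": "send_rows", "kwargs": {"moves": [0, 0, 0, 0, 0, 0.2, -1, 0, 0, 0, 0, 0, 0, 0.5, 0, 0, 0, 0, 0, 0, 0.5, 0, 0, 0, 0, 0, 0, 0.5, 0, 0, 0, 0, 0, 0, 0.5, 0, 0, 0, 0, 0, 0, 0.5, 0, 0, 0, 0, 0, 0, 0.5, 0, 0, 0, 0, 0, 0, 1]}}

```text
time_s: 7.75
position: [0.5524, -0.0308, 0.0525]
tcp_rot: [[-0.117, 0.993, -0.0], [0.993, 0.117, 0.0], [0.0, -0.0, -1.0]]
force: [0.1, -0.0, 1.1]
opening: 0.759
```

{"fn": "send_rows", "kwargs": {"moves": [0, 0, 0, 0, 0, 1, 1, 0, 0, 0, 0, 0, 2.5, 1, 0, 0, 0, 0, 0, 3, 1, 0, 0, 0, 0, 0, 3, 1, 0, 0, 0, 0, 0, 3, 1, 0, 0, 0, 0, 0, 3, 1, 0, 0, 0, 0, 0, 0, 1]}}

```text
time_s: 8.45
position: [0.5553, -0.0314, 0.2126]
tcp_rot: [[-0.118, 0.993, 0.01], [0.993, 0.118, -0.003], [-0.004, 0.01, -1.0]]
force: [0.4, -0.4, 0.2]
opening: 0.997
```

Run:
```python
from h import *
s=read_state();print(s['position'],s['tcp_rot'][:,1],s['force'],s['opening'])
c=cap('scene','s4'); p=c['pixels'][120:240,230:340]; cv2.imwrite('pics/s4c.png',cv2.resize(p,None,fx=5,fy=5,interpolation=cv2.INTER_CUBIC)[:,:,::-1])
print(proj(c,[[.5524,-.031,z] for z in(.046,.076)]))
```

```text
[ 0.55531054 -0.03140027  0.2126499 ] [0.99300351 0.11768535 0.00970508] [ 0.3616167  -0.40866084  0.18485879] 0.9971480616380316
[[310.76435951 213.01149658]
 [310.40157305 204.77430265]]
```

View pics/s4c.png

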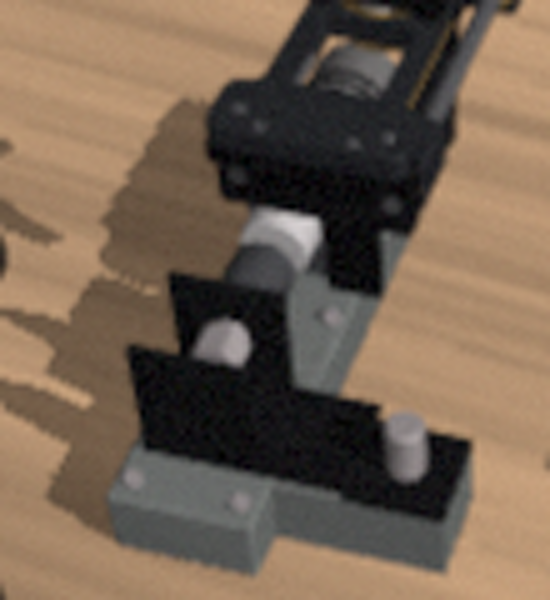

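The pin is home and upright, with its top at (311,204) where I predicted it. Before going into the gap, I'll cross-check the gap's position.

Run:
```python
from h import *
t=load('top0');s=load('scene0');k=cap('top','t4')
y=np.radians(6.7);R=np.array([[np.cos(y),-np.sin(y)],[np.sin(y),np.cos(y)]])
H=np.array([.5524,-.0308]);O=H-R@[0,.1]
def W(x,yy,z): return np.r_[O+R@[x,yy],z]
print('bolt',W(-.015,0,.08))
P={'head':[(-.024,-.012,.08),(-.024,.012,.08),(-.006,.012,.08),(-.006,-.012,.08)],'front':[(-.030,-.03,.112),(-.030,.03,.112),(-.035,.03,.112),(-.035,-.03,.112)],'rear':[(.016,-.03,.112),(.016,.03,.112),(.021,.03,.112),(.021,-.03,.112)],'base':[(-.247,-.038,.04),(-.247,.038,.04),(.053,.038,.04),(.053,-.038,.04)]}
for c,n,(a,b,w,h) in((t,'ot',(305,160,95,115)),(s,'os',(230,120,110,120))):
    im=cv2.resize(c['pixels'][b:b+h,a:a+w],None,fx=5,fy=5,interpolation=cv2.INTER_CUBIC)[:,:,::-1].copy()
    im=np.clip(im.astype(float)*1.8,0,255).astype(np.uint8)
    for v in P.values():
        q=(proj(c,[W(*p) for p in v])-[a,b]+.5)*5-.5
        cv2.polylines(im,[q.round().astype(int)],True,(0,255,255),1)
    cv2.imwrite(f'pics/{n}.png',im)
```

```text
bolt [ 0.54916951 -0.13186713  0.08      ]
```

View pics/ot.png

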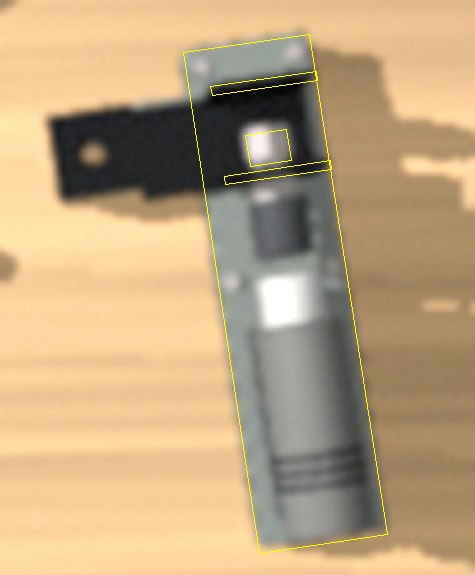

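View pics/os.png

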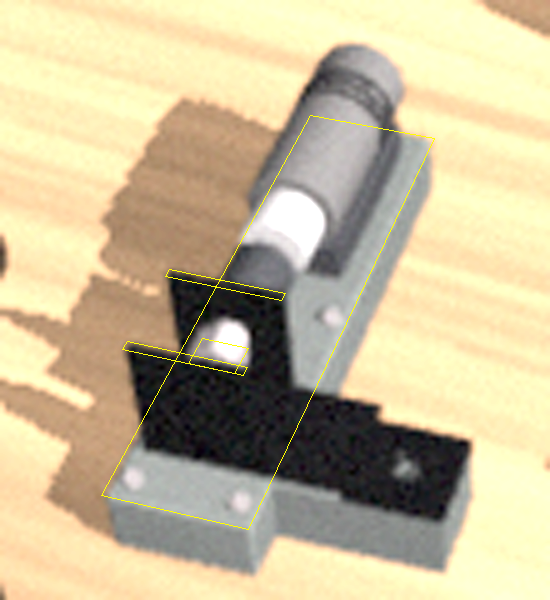

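The overlay agrees with both views to about 2 mm. Turning the jaws 90° and moving over the bolt head.

{"fn": "send_rows", "kwargs": {"moves": [0, 0, -7.5, 0, -0.84, 0, 1, 0, 0, -7.5, 0, -0.84, 0, 1, 0, 0, -7.5, 0, -0.84, 0, 1, 0, 0, -7.5, 0, -0.84, 0, 1, 0, 0, -7.5, 0, -0.84, 0, 1, 0, 0, -7.5, 0, -0.84, 0, 1, 0, 0, -7.5, 0, -0.84, 0, 1, 0, 0, -7.5, 0, -0.84, 0, 1, 0, 0, -7.5, 0, -0.84, 0, 1, 0, 0, -7.5, 0, -0.84, 0, 1, 0, 0, -7.5, 0, -0.84, 0, 1, 0, 0, -7.5, 0, -0.84, 0, 1, 0, 0, 0, 0, 0, 0, 1, 0, 0, 0, 0, 0, 0, 1, 0, 0, 0, 0, 0, 0, 1]}}

```text
time_s: 10.05
position: [0.5519, -0.1309, 0.2069]
tcp_rot: [[0.993, 0.12, -0.001], [0.12, -0.993, 0.001], [-0.001, -0.001, -1.0]]
force: [-0.3, -0.4, 0.0]
opening: 0.999
```

{"fn": "send_rows", "kwargs": {"moves": [0, 0, 0, 0, -0.07, -2, 1, 0, 0, 0, 0, 0, -3, 1, 0, 0, 0, 0, 0, -2.5, 1, 0, 0, 0, 0, 0, 0, 1, 0, 0, 0, 0, 0, 0, 1]}}

```text
time_s: 10.55
position: [0.5523, -0.1319, 0.1325]
tcp_rot: [[0.993, 0.119, -0.001], [0.119, -0.993, 0.0], [-0.001, -0.001, -1.0]]
force: [-0.4, 0.1, 0.3]
opening: 1.0
```

Run:
```python
from h import *
s=read_state();print(s['position'],s['force'])
c=cap('scene','s5'); p=c['pixels'][100:240,220:350]; cv2.imwrite('pics/s5c.png',np.clip(cv2.resize(p,None,fx=4.2,fy=4.2,interpolation=cv2.INTER_CUBIC)[:,:,::-1]*1.8,0,255).astype(np.uint8))
```

```text
[ 0.5523435  -0.13185729  0.1325203 ] [-0.36995046  0.05416727  0.31641421]
```

View pics/s5c.png

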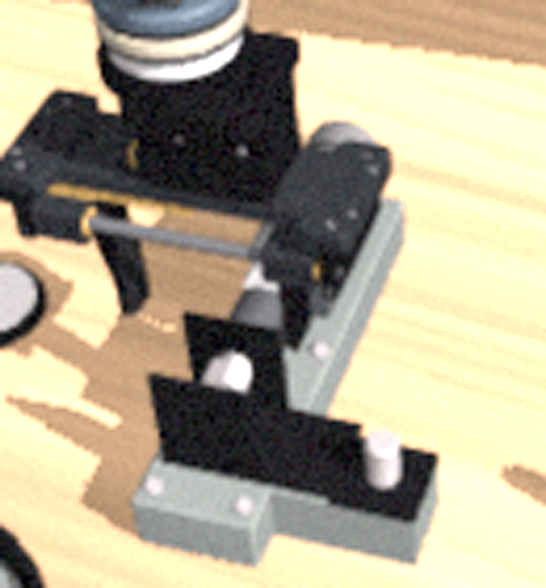

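One finger stands on each side of the bracket, with the head in line between them. Going down into the gap.

{"fn": "send_rows", "kwargs": {"moves": [0, 0, 0, 0, 0, -2, 1, 0, 0, 0, 0, 0, -2, 1, 0, 0, 0, 0, 0, -1.5, 1, 0, 0, 0, 0, 0, -1, 1, 0, 0, 0, 0, 0, -0.4, 1, 0, 0, 0, 0, 0, 0, 1, 0, 0, 0, 0, 0, 0, 1]}}

```text
time_s: 11.3
position: [0.5531, -0.1325, 0.0644]
tcp_rot: [[0.993, 0.118, 0.002], [0.118, -0.993, -0.001], [0.002, 0.001, -1.0]]
force: [-0.4, 0.1, -0.1]
opening: 1.0
```

{"fn": "send_rows", "kwargs": {"moves": [0, 0, 0, 0, 0, 0, -0.1, 0, 0, 0, 0, 0, 0, -0.1, 0, 0, 0, 0, 0, 0, -0.1, 0, 0, 0, 0, 0, 0, -0.1, 0, 0, 0, 0, 0, 0, -0.1, 0, 0, 0, 0, 0, 0, -0.1, 0, 0, 0, 0, 0, 0, -0.1]}}

```text
time_s: 12.0
position: [0.5524, -0.1323, 0.0635]
tcp_rot: [[0.993, 0.118, -0.0], [0.118, -0.993, 0.0], [-0.0, -0.0, -1.0]]
force: [-0.4, 0.1, 0.2]
opening: 0.485
```

The fingers are inside the arms' width with no contact. Closing on the head.

{"fn": "send_rows", "kwargs": {"moves": [0, 0, 0, 0, 0, 0, -1, 0, 0, 0, 0, 0, 0, -1, 0, 0, 0, 0, 0, 0, -1, 0, 0, 0, 0, 0, 0, -1, 0, 0, 0, 0, 0, 0, -1, 0, 0, 0, 0, 0, 0, -1, 0, 0, 0, 0, 0, 0, -1, 0, 0, 0, 0, 0, 0, -1, 0, 0, 0, 0, 0, 0, -1, 0, 0, 0, 0, 0, 0, -1]}}

```text
time_s: 13.0
position: [0.5524, -0.1322, 0.0635]
tcp_rot: [[0.993, 0.118, -0.0], [0.118, -0.993, 0.0], [-0.0, -0.0, -1.0]]
force: [0.5, -0.1, 0.5]
opening: 0.279
```

Run:
```python
from h import *
s=read_state();print(s['position'],s['force'],s['moment'],s['opening'])
c=cap('scene','s6'); p=c['pixels'][100:240,220:350]; cv2.imwrite('pics/s6c.png',np.clip(cv2.resize(p,None,fx=4.2,fy=4.2,interpolation=cv2.INTER_CUBIC)[:,:,::-1]*1.8,0,255).astype(np.uint8))
```

```text
[ 0.55235005 -0.13220407  0.0635383 ] [ 0.47417866 -0.09790488  0.51021524] [0.07335776 0.14015219 0.07109099] 0.278926027140253
```

View pics/s6c.png

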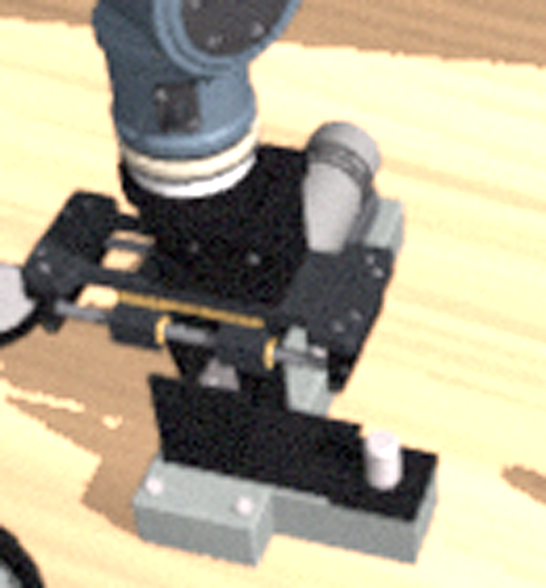

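The opening is 0.279, about 24.3 mm, so the jaws are flat on the 24 mm flats. I'll let it settle and re-check.

{"fn": "send_rows", "kwargs": {"moves": [0, 0, 0, 0, 0, 0, -1, 0, 0, 0, 0, 0, 0, -1, 0, 0, 0, 0, 0, 0, -1, 0, 0, 0, 0, 0, 0, -1, 0, 0, 0, 0, 0, 0, -1, 0, 0, 0, 0, 0, 0, -1, 0, 0, 0, 0, 0, 0, -1, 0, 0, 0, 0, 0, 0, -1, 0, 0, 0, 0, 0, 0, -1, 0, 0, 0, 0, 0, 0, -1]}}

```text
time_s: 14.05
position: [0.5523, -0.1322, 0.0635]
tcp_rot: [[0.993, 0.117, -0.0], [0.117, -0.993, 0.0], [-0.0, -0.0, -1.0]]
force: [-0.5, 1.7, -0.9]
opening: 0.275
```

Run:
```python
from h import *
s=read_state();print(s['time_s'],s['position'],s['force'],s['moment'],s['opening'])
a=load('s6');c=cap('scene','s7')
d=np.abs(a['pixels'].astype(int)-c['pixels']).max(2); ys,xs=np.where(d>40);print(len(ys))
p4=load('s4')['pixels'][200:222,302:320].astype(int);print('pin diff',np.abs(p4-c['pixels'][200:222,302:320]).mean())
for n in('scene0',):
  b=load(n)['pixels'];m=np.abs(b.astype(int)-c['pixels']).max(2)>60
  cv2.imwrite('pics/s7.png',c['pixels'][:,:,::-1])
```

```text
14.05 [ 0.55233245 -0.13221125  0.06352614] [-0.49932131  1.727124   -0.85270741] [0.16426515 0.08763713 0.0209118 ] 0.2751732589135336
0
pin diff 3.6574074074074074
```

View pics/s7.png

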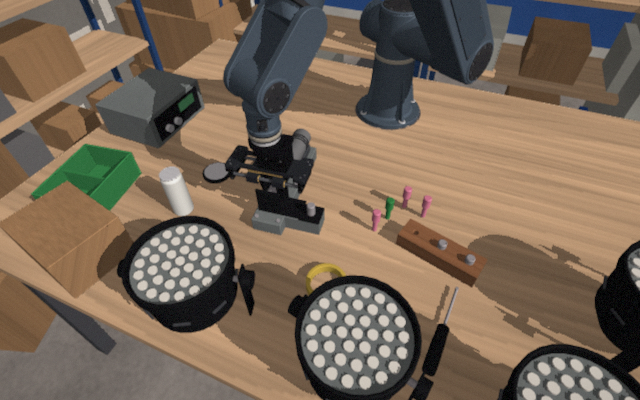

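The pin is seated at (311,208), the jaws hold the head steadily, and the short pins and bystanders are in place. Handing in.

```bash
python3 -c "
from rig import hand_in;print(hand_in())"
```

```text
the job is handed in; nothing more can be done
None
```

I handed the job in at about 14 s with the long pin home in the foot hole and the gripper still holding the bolt head. The hand-in gave no verdict.

- **Pin:** I took the tall grey pin from the end of the rack nearest the fixture. It met the foot with 11 N at the expected height. After I let go, its top appeared within 1 px of where I predicted, and the same spot was unchanged in the last picture.
- **Bolt head:** The jaws closed to 0.275 of their opening, about 24 mm, which matches the width across the flats. The grasp point is about 4 mm from my estimate of the head's centre. Pictures about 1 s apart showed no change.
- **Surroundings:** In the last picture the short pins, the bystanders in view and the pink and green look-alikes were where they started. The yoke knob is not clearly visible in that view.

I could not measure the finger force or the bolt's speed directly. I inferred both from the steady opening and the unchanged pictures. The two cameras disagreed by about 3 mm in x on the pins; I used the average, and the grasp and the fit into the hole bore that out.

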